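Hold the last corner block of a gramophone plinth home for screwing

TASK

Three corners of the dark gramophone plinth frame already have their wooden corner block; take the loose fourth block and stand it upright, flat on the board, in the empty corner, square edge into the corner and planed-off edge towards the middle of the frame, like the others. Then press it with the fingers snugly against both frame sides at once with a steady push of roughly 10 to 20 N, never hard enough to burst the frame, and finish still pressing it there (do not let go), so that the screws can be driven from outside. Leave the other parts on the bench where they lie.

Things in the scene. Friction and masses are not known exactly. Their poses are not given: they have to be found in the camera images.
- plinth: square dark-wood plinth frame on a plywood board (290 mm square, 12 mm thick), all fixed to the bench, at any yaw. Origin: underside centre of the board, on the bench; z up, x and y along the sides. Frame 260 mm square outside, sides 16 mm thick (inner faces 114 mm from the centre), 35 mm tall: rim 47 mm above the bench. Outside each side's middle is a 15 x 90 mm cleat, 16 mm tall
- side_x: the frame side whose inner face looks to plinth -x: 16 mm thick, 260 mm long, 35 mm tall. Origin: centre of its underside, on the board's top, at plinth (122, 0, 12) mm; axes parallel to the plinth's
- side_y: the frame side whose inner face looks to plinth -y: 16 mm thick, 228 mm long, 35 mm tall. Origin: centre of its underside, on the board's top, at plinth (0, 122, 12) mm; axes parallel to the plinth's
- open_corner (a point): the empty inside corner of the frame, where two sides and the board's top meet: plinth (+114, +114, 12) mm; axes as the plinth's. The other three corners hold fitted light-wood blocks like the loose one, screwed fast, standing 30 mm above the rim, planed-off edges towards the frame's centre
- corner_block: loose block of planed light wood, 40 x 40 mm, 65 mm tall, about 75 g, standing upright on the bench left or right of the frame, any yaw. Origin: underside centre, z up. Its upright edge at (-x,-y) is planed off at 45 degrees, 14 mm off each face (a flat 20 mm wide, 18 mm from the axis), so -x and -y faces are 26 mm wide. Fitted: axes parallel to the plinth's, top 30 mm above the rim
- block_heel (a point): lower end of the block's square edge that goes into the corner, at block (20, 20, 0) mm; fitted, it meets point open_corner
- horn_bracket: chrome horn bracket lying on the bench on the other side of the frame from the loose block, 136 mm long (x), 50 mm wide, 44 mm tall: plate on edge, curved bar, round socket. Origin: underside centre. Leave alone
- motor_cover: round tin motor cover, 112 mm across, 43 mm tall, on the bench. Origin: underside centre. Leave alone
- crank_nut: brass crank nut, 24 mm across, 22 mm tall, on the bench. Origin: underside centre. Leave alone
- glass_knob: green glass knob, 36 mm across, 33 mm tall, on the bench. Origin: underside centre. Leave alone
Not all that is in view belongs to the job. What is shaped like the corner_block but blue or purple is not meant.

How it is judged:
At the end, for the whole second after the job is handed in: For the last second the fingers press the block (over 4 N) and it presses on each of the two sides of the empty corner (over 2 N each); heel within 4 mm of the inside corner at board level, upright within 0.04 rad, square to the frame within 0.05 rad, moving under 10 mm/s (contact force between corner_block and side_x above 2 N and contact force between corner_block and side_y above 2 N and contact force between the fingers and corner_block above 4 N and distance between block_heel and open_corner below 0.004 m and angle between corner_block's own z axis and vertical below 0.04 rad and angle between the x axis of corner_block and the x axis of plinth, either way round below 0.05 rad and linear speed of corner_block below 0.01 m/s); the arm keeps its last pose, push and grip.
It fails at once if the block is forced against a frame side with more than 50 N (contact force between corner_block and side_x above 50 N or contact force between corner_block and side_y above 50 N).
It fails at once if another part on the bench is moved by more than 20 mm (distance of any of horn_bracket, motor_cover, crank_nut, glass_knob from where it was at the start of the episode above 0.02 m).
It also fails if it takes over 56 s, if anything falls off the work surface, if the arm or the gripper's body presses on something with over 40 N, if the wrist force passes 120 N, or if a joint passes its speed limit or range.

ROBOT

A 6-joint arm with a two-finger parallel gripper is mounted at the origin on the work surface. World frame = base frame: x ahead of the robot, y to its left, z up, the work surface at z = 0. Lengths are in m, angles in rad, forces in N, time in s.
With the tool pointing down it reaches from about 0.35 to 0.775 m from the base axis. Payload 7.3 kg.
Tool frame: the origin (TCP) lies at the very end of the fingers, on their centre line; the grasp point (between the pads) lies 19 mm behind it; z points along the fingers, y is the line along which they close (so a half turn about z gives the same grasp; the last joint's range is limited). The gripper opens to 92 mm and grips with 3 to 60 N. Pads are 19 mm wide; open, the fingers measure 130 mm over their backs; the gripper's body (75 mm by 190 mm) begins 47 mm behind the grasp point.
Start: joints at [0.976, 0.342, 1.524, -0, 1.275, -0.146], TCP at [0.228, 0.473, 0.227] pointing down, gripper open.
Joint ranges: [-2.53, 2.53], [-0.77, 2.02], [0.04, 2.7], [-1, 4.14], [0.28, 2.66], [-3.11, 3.11]. Speed limits (rad/s): [2.57, 2.57, 3.14, 3.14, 3.14, 3.14].

INTERFACE

Orientations are given as a 3x3 rotation matrix whose columns are the frame's x, y, z axes.
In Python, from rig import readout, optics, job, models gives the robot as it stands.
- The arm moves only by the tool carry_out, never from a script. Its argument "rows" is a list of rows, each an object with "delta_pos": the shift along the tool's x, y, z in m, a list of three; "dr": the turn, a rotation vector about the tool's x, y, z in rad, a list of three; "claw": the finger opening in m, from 0 to 0.0918. A call has 1 to 12 rows; each row is the pose to reach, as a shift and turn from the pose commanded when the call began, along the tool's axes at that moment; what a row does not reach only later rows make up. A row lasts 1/10 s, in which the tool goes at most 50 mm and 8.59 degrees, less where a joint would pass 70% of its speed; a pose out of reach is approached as far as the arm can. A call with a gripper value outside its range is refused whole. The fingers move at their own pace and stop on an object; "grip_force" is the grip in N (left out, the last holds). Time passes only in rows, so rows that repeat a pose let the fingers close. It gives the time, the measured TCP pose, the force, the opening and the grip force at its end, in the units of the state.
- readout.get_state(): the state, without advancing time (a new reading comes with each control period).
- optics.get_image(name): name is "scene" or "top"; returns a dict with "frame" (420x560x3 uint8, red, green, blue), "K" (3x3 intrinsics, pixels), "position" and "orientation" of the camera in the world. Camera axes: x right, y up, looking along -z (the intrinsics and any distortion apply to the point x, -y, -z); pixel columns grow to the right and rows downward; lengths in m; the calibration is good to about 2 mm. A picture is of the moment at which its call begins. There is no depth.
- job.job_done(): hands the job in; it is judged then, once.
Trained networks look in the newest picture that a camera, given by its name, has taken for a name from the list of things; names that differ only in an ending like _2 or _b are one class to them, and where a whole thing is asked for, a point or a joint stands for the part that bears it (a point fixed in the world has none). Each returns a list of dicts, best first, with "confidence" (0 to 1); they miss things now and then, are a little off and sometimes report something else, mostly with a low value. They report only what shows in the picture. A call takes as long as a camera call. They do not tell look-alikes from the thing itself.
- models.cut_out(camera, thing): "pixels" (420x560 bool, what is visible of it) and "extent" ([centre column, centre row, width, height] in pixels, round what is visible of it).
The state is a dict: "t": time; "qpos": joint angles; "qvel": joint speeds; "tau": joint torques, N m; "tool_pos": TCP position; "tcp_rot": TCP orientation; "contact_force": force on the tool from outside, world axes, zero at the start; "moment": the same for the moment, N m; "grip_width": opening from 0.0 (shut) to 1.0 (fully open); "grip_force": force on a finger pad.
Only numpy, scipy, OpenCV 4.12 (cv2) and the standard library are available. Lean on these libraries where they do the work, as an engineer would, in place of code of your own. Each camera call takes 0.05 s, during which the arm holds its last target. There are 200 camera calls.

## Working session

There is one attempt and no reset: what is moved stays moved. The work goes in short steps, Python scripts to look and compute and a tool call to move; the robot and the scene stay as the last step left them, time stands still between calls to the robot, and variables do not carry over. Pictures are saved under pics/ and viewed, at most 10 in all, crops included, and the job is handed in when it is done.

Besides the shell and the picture viewer there is one more tool, called after "Call:" in YAML: its name, and indented under it one key for each argument. carry_out: Moves the arm, as the interface text tells. Its arguments: {"type":"object","properties":{"rows":{"type":"array","items":{"type":"object","properties":{"delta_pos":{"type":"array","items":{"type":"number"}},"dr":{"type":"array","items":{"type":"number"}},"claw":{"type":"number"}}}},"grip_force":{"type":"number"}},"required":["rows"]}

```bash
mkdir -p pics; ls; python3 - <<'E'
from rig import readout, optics, models
import cv2,numpy as np
for n in("scene","top"):
    d=optics.get_image(n); cv2.imwrite(f"pics/{n}0.png",d["frame"][:,:,::-1])
    print(n,d["K"],d["position"],d["orientation"],[k for k in d])
    for t in("corner_block","plinth"):
        for r in models.cut_out(n,t): print(t,r["confidence"],r["extent"])
s=readout.get_state();print(s)
E
```

```text
pics
scene [[530.50889339   0.         273.10319139]
 [  0.         530.50889339 204.56104893]
 [  0.           0.           1.        ]] [1.13234633 0.7524466  0.89374105] [[-0.78978233 -0.4294843   0.43793506]
 [ 0.61320304 -0.53533273  0.58086221]
 [-0.01503023  0.72729781  0.6861574 ]] ['frame', 'K', 'position', 'orientation']
corner_block 0.9 [452.2, 244.2, 27.3, 36.5]
corner_block 0.65 [414.3, 226.2, 26.4, 39.6]
corner_block 0.64 [415.5, 259.9, 34.3, 37.7]
plinth 0.6 [283.9, 211.7, 154.9, 123.3]
plinth 0.46 [155.6, 185.2, 11.4, 14.0]
top [[402.13820948   0.         280.19136848]
 [  0.         402.13820948 210.93351199]
 [  0.           0.           1.        ]] [0.41806755 0.00871211 0.90341188] [[-2.89212338e-02  9.84377226e-01 -1.73680855e-01]
 [-9.99565979e-01 -2.94551659e-02 -4.96963993e-04]
 [-5.60499845e-03  1.73591101e-01  9.84801865e-01]] ['frame', 'K', 'position', 'orientation']
corner_block 0.91 [156.6, 302.1, 23.7, 26.0]
corner_block 0.75 [126.5, 270.6, 32.1, 24.9]
corner_block 0.72 [116.5, 312.4, 30.4, 28.9]
plinth 0.77 [270.9, 217.1, 153.5, 151.1]
{'t': 0.3, 'qpos': array([ 9.76036424e-01,  3.42248848e-01,  1.52439879e+00,  2.83824653e-05,
        1.27537724e+00, -1.46014879e-01]), 'qvel': array([-3.50927669e-04, -1.78391813e-04, -2.19438145e-04,  5.24749134e-04,
       -6.47562785e-05,  1.05085045e-03]), 'tau': array([-6.31651492e-04, -4.30737984e+01, -2.44090837e+01,  7.16888392e-02,
        5.20712533e-02, -9.09462278e-05]), 'tool_pos': array([0.22767938, 0.47293758, 0.22650683]), 'tcp_rot': array([[-9.00988665e-01,  4.33842547e-01, -2.64671020e-04],
       [ 4.33842619e-01,  9.00988604e-01, -3.42791688e-04],
       [ 8.97479539e-05, -4.23676993e-04, -9.99999906e-01]]), 'contact_force': array([ 0.58936791, -0.31710498,  0.29639583]), 'moment': array([-0.02728437,  0.05019546,  0.02000062]), 'grip_force': 0.0, 'grip_width': 0.9987998986334905}
```

```bash
python3 - <<'E'
import cv2,numpy as np
a=cv2.imread("pics/top0.png")[120:350,90:370]; b=cv2.imread("pics/scene0.png")[130:310,190:480]
cv2.imwrite("pics/t1.png",cv2.resize(a,None,fx=2.6,fy=2.6,interpolation=2))
cv2.imwrite("pics/s1.png",cv2.resize(b,None,fx=2.7,fy=2.7,interpolation=2))
E
```

```text
(no output)
```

View pics/top0.png

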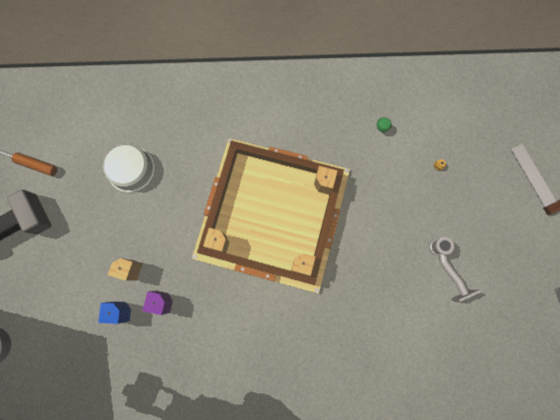

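View pics/t1.png

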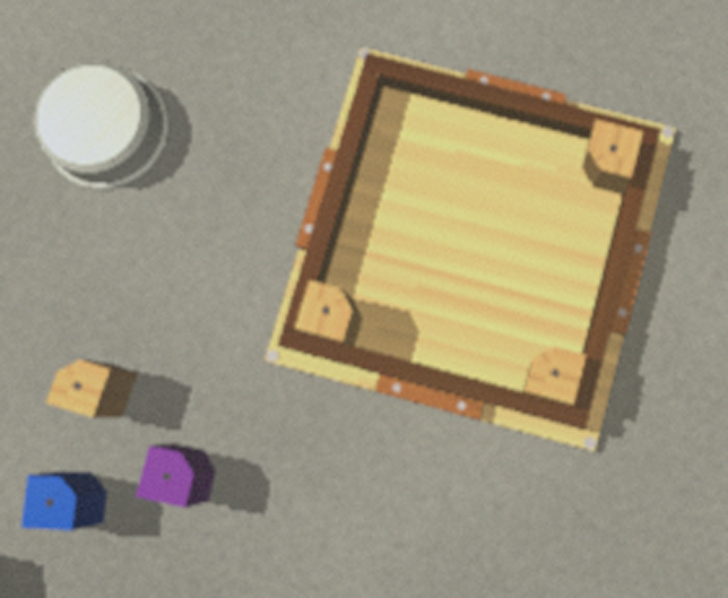

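View pics/s1.png

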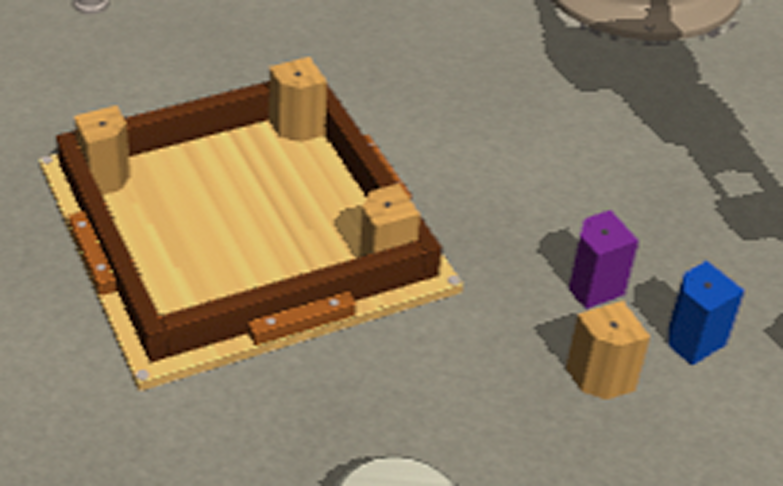

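The natural-wood block is at about (123,268) in the top view and (416,260) in the scene view, with its chamfer facing up-left. The empty corner is at top (235,147), so plinth yaw is about -0.28 and block yaw about 2.85. I'll fit silhouettes to both.

```bash
cat >fit.py <<'E'
from rig import optics, models, readout
import cv2,numpy as np
from scipy.optimize import minimize
S=4
def box(x0,x1,y0,y1,z0,z1): return np.array([[x,y,z] for x in(x0,x1) for y in(y0,y1) for z in(z0,z1)])
OUT=np.array([[-.02,-.006],[-.006,-.02],[.02,-.02],[.02,.02],[-.02,.02]])
BLOCK=[np.array([[x,y,z] for x,y in OUT for z in(0,.065)])]
PL=[box(-.145,.145,-.145,.145,0,.012),box(-.13,.13,-.13,.13,.012,.047)]
for a,b in((-1,-1),(-1,1),(1,-1)):   # fitted blocks, chamfer ignored
    PL.append(box(*sorted((a*.074,a*.114)),*sorted((b*.074,b*.114)),.012,.077))
for a in(-1,1): PL+=[box(*sorted((a*.13,a*.145)),-.045,.045,.012,.028),box(-.045,.045,*sorted((a*.13,a*.145)),.012,.028)]
def proj(d,P):
    q=(P-d["position"])@d["orientation"]*[1,-1,-1]; q=q@d["K"].T
    return q[:,:2]/q[:,2:]
def sil(d,parts,p,z=0):
    c,s=np.cos(p[2]),np.sin(p[2]); R=np.array([[c,-s,0],[s,c,0],[0,0,1]])
    m=np.zeros((420*S,560*S),np.uint8)
    for P in parts:
        u=proj(d,P@R.T+[p[0],p[1],z])
        cv2.fillConvexPoly(m,cv2.convexHull(np.round((u+.5)*S*16).astype(np.int32)),1,shift=4)
    return m
def ray(d,u,z):
    v=np.linalg.inv(d["K"])@[u[0],u[1],1]; v=d["orientation"]@(v*[1,-1,-1]); p=d["position"]
    return (p+v*(z-p[2])/v[2])[:2]
def look(thing,near):
    o=[]
    for n,uv in near.items():
        d=optics.get_image(n); rs=models.cut_out(n,thing)
        rs=[r for r in rs if np.hypot(*(np.array(r["extent"][:2])-uv))<25]
        if rs: o.append((d,cv2.resize(rs[0]["pixels"].astype(np.uint8),None,fx=S,fy=S,interpolation=0),n))
    return o
def fit(views,parts,p0,z=0):
    def cost(p):
        return sum(1-(lambda m:(m&M).sum()/(m|M).sum())(sil(d,parts,p,z)) for d,M,_ in views)
    best=min((minimize(cost,np.array(p0)+[0,0,dy],method="Nelder-Mead",options=dict(initial_simplex=np.array(p0)+[0,0,dy]+np.array([[0,0,0],[.01,0,0],[0,.01,0],[0,0,.1]]),xatol=1e-4,fatol=1e-4)) for dy in(-.1,0.,.1)),key=lambda r:r.fun)
    return best.x,best.fun
E
python3 - <<'E'
from fit import *
vb=look("corner_block",dict(top=(126,271),scene=(415,260)))
vp=look("plinth",dict(top=(271,217),scene=(284,212)))
d=vb[0][0]; b0=ray(d,(123,269),.065); p0=ray(d,(271,215),.03); print(b0,p0)
for v,parts,x in((vb,BLOCK,[*b0,2.85]),(vp,PL,[*p0,-.28])):
    for vv in(v,v[:1],v[1:]): print([k[2] for k in vv],fit(vv,parts,x))
E
```

```text
[0.45371759 0.33775246] [0.563621   0.02964463]
['top', 'scene'] (array([0.45701172, 0.34633423, 2.89366985]), np.float64(0.20872453847094874))
['top'] (array([0.45853146, 0.34434429, 2.79218924]), np.float64(0.057606035889070095))
['scene'] (array([0.45396561, 0.34651537, 2.79700972]), np.float64(0.05666518715786362))
['top'] (array([ 0.57309923,  0.02748409, -0.29380538]), np.float64(0.011849955459737882))
['top'] (array([ 0.57309923,  0.02748409, -0.29380538]), np.float64(0.011849955459737882))
[] (array([ 0.563621  ,  0.02964463, -0.38      ]), np.float64(0.0))
```

```bash
python3 - <<'E'
from fit import *
def loop(d,im,xyz,p,col,s,off):
    c,t=np.cos(p[2]),np.sin(p[2]); R=np.array([[c,-t,0],[t,c,0],[0,0,1]])
    u=(proj(d,xyz@R.T+[p[0],p[1],0])+.5-off)*s
    cv2.polylines(im,[np.round(u*16).astype(int)],True,col,1,16,4)
sq=lambda h,z:np.array([[-h,-h,z],[h,-h,z],[h,h,z],[-h,h,z]])
ims=[]
for n,off,w,h,s in(("top",(95,125),265,235,3),("scene",(195,130),290,180,2.7)):
    d=optics.get_image(n); im=d["frame"][off[1]:off[1]+h,off[0]:off[0]+w,::-1]
    im=cv2.resize(im,None,fx=s,fy=s,interpolation=2)
    P=[.5731,.0275,-.294]
    for h_,z in((.145,.012),(.13,.047),(.114,.047),(.114,.012)): loop(d,im,sq(h_,z),P,(255,255,0),s,np.array(off))
    B=[.4585,.3443,2.79] if n=="top" else [.454,.3465,2.797]
    for z in(0,.065): loop(d,im,np.c_[OUT,np.full(5,z)],B,(0,0,255),s,np.array(off))
    cv2.imwrite(f"pics/ov_{n}.png",im)
E
```

```text
(no output)
```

View pics/ov_top.png

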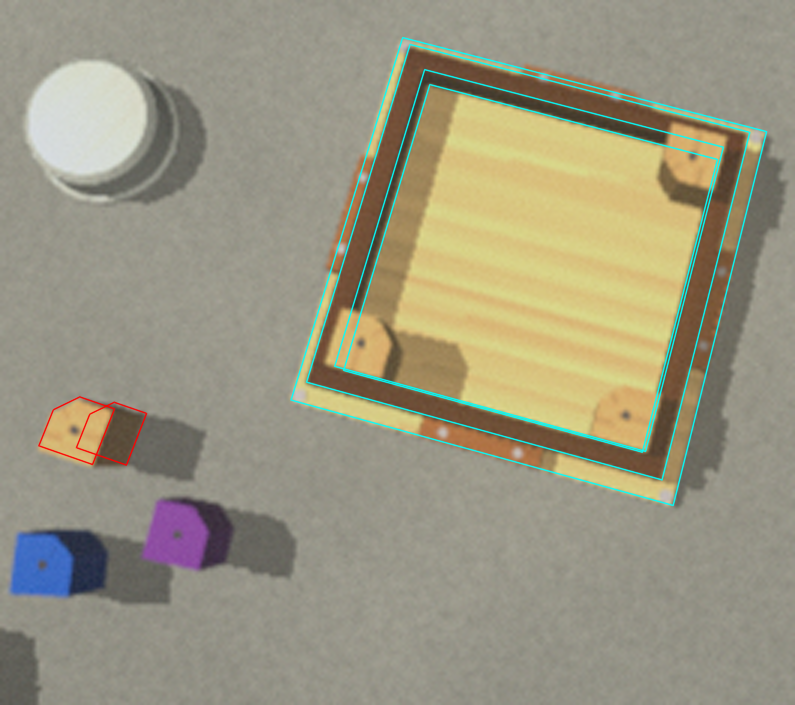

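View pics/ov_scene.png

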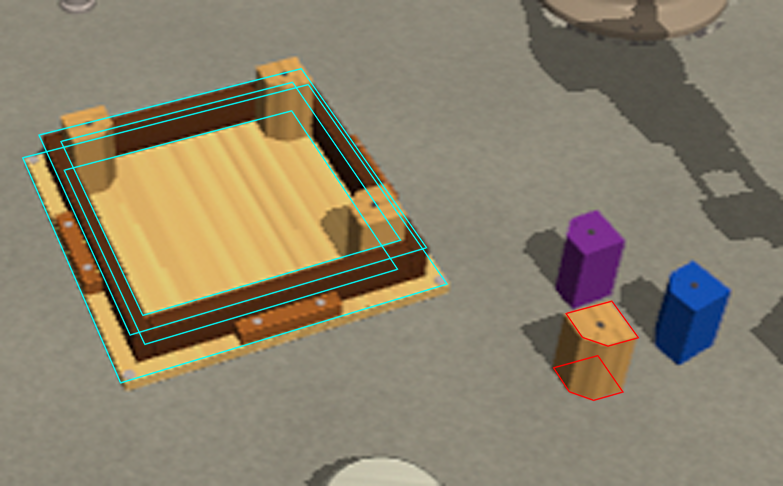

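The overlays match: the top fit sits on the block and on the frame. Moving above the block now.

Call:
carry_out:
  rows:
    - {"delta_pos":[-0.045,-0.003,0.0],"dr":[0,0,-0.02],"claw":0.0918}
    - {"delta_pos":[-0.09,-0.006,0.01],"dr":[0,0,-0.04],"claw":0.0918}
    - {"delta_pos":[-0.135,-0.009,0.03],"dr":[0,0,-0.06],"claw":0.0918}
    - {"delta_pos":[-0.18,-0.012,0.05],"dr":[0,0,-0.08],"claw":0.0918}
    - {"delta_pos":[-0.225,-0.014,0.075],"dr":[0,0,-0.097],"claw":0.0918}
    - {"delta_pos":[-0.2567,-0.0161,0.1],"dr":[0,0,-0.097],"claw":0.0918}
    - {"delta_pos":[-0.2567,-0.0161,0.1],"dr":[0,0,-0.097],"claw":0.0918}
    - {"delta_pos":[-0.2567,-0.0161,0.1],"dr":[0,0,-0.097],"claw":0.0918}

```text
t: 1.6
tool_pos: [0.4521, 0.3466, 0.1261]
tcp_rot: [[-0.938, 0.346, -0.002], [0.346, 0.938, -0.0], [0.001, -0.001, -1.0]]
contact_force: [-0.8, -0.8, 0.2]
grip_width: 1.0
grip_force: 0.0
```

```bash
cat >mv.py <<'E'
import sys,numpy as np
from rig import readout
from scipy.spatial.transform import Rotation as Ro
# args: x y z yaw_of_tool_y (world) -> delta in tool axes
s=readout.get_state(); R=s["tcp_rot"]
print("t",s["t"],"pos",s["tool_pos"].round(4),"yawy",np.arctan2(R[1,1],R[0,1]).round(4),"q6",s["qpos"][5].round(2),"F",s["contact_force"].round(1),"w",s["grip_width"]*.0918,"g",s["grip_force"])
if len(sys.argv)>4:
    x,y,z,a=map(float,sys.argv[1:5]); c,n=np.cos(a),np.sin(a)
    T=np.array([[-n,c,0],[c,n,0],[0,0,-1]])
    print("dpos",(R.T@(np.array([x,y,z])-s["tool_pos"])).round(4),"dr",Ro.from_matrix(R.T@T).as_rotvec().round(4))
E
python3 mv.py 0.452 0.347 0.040 1.219
```

```text
t 1.6 pos [0.4521 0.3466 0.1261] yawy 1.2172 q6 -0.7 F [-0.8 -0.8  0.2] w 0.09177990897617218 g 0.0
dpos [0.0001 0.0004 0.0861] dr [-0.001  -0.0013 -0.0018]
```

Call:
carry_out:
  rows:
    - {"delta_pos":[0,0,0.03],"claw":0.0918}
    - {"delta_pos":[0,0,0.06],"claw":0.0918}
    - {"delta_pos":[0,0,0.086],"claw":0.0918}
    - {"delta_pos":[0,0,0.086],"claw":0.0918}
    - {"delta_pos":[0,0,0.086],"claw":0.03}
    - {"delta_pos":[0,0,0.086],"claw":0.03}
    - {"delta_pos":[0,0,0.086],"claw":0.03}
    - {"delta_pos":[0,0,0.086],"claw":0.03}
    - {"delta_pos":[0,0,0.086],"claw":0.03}
    - {"delta_pos":[0,0,0.086],"claw":0.03}
    - {"delta_pos":[0,0,0.086],"claw":0.03}
    - {"delta_pos":[0,0,0.086],"claw":0.03}
  grip_force: 25

```text
$.rows[0]: bad value
```

```bash
python3 mv.py
```

```text
t 1.6 pos [0.4521 0.3466 0.1261] yawy 1.2172 q6 -0.7 F [-0.8 -0.8  0.2] w 0.09177990897617218 g 0.0
```

dr must be present.

Call:
carry_out:
  rows:
    - {"delta_pos":[0,0,0.03],"dr":[0,0,0],"claw":0.0918}
    - {"delta_pos":[0,0,0.06],"dr":[0,0,0],"claw":0.0918}
    - {"delta_pos":[0,0,0.086],"dr":[0,0,0],"claw":0.0918}
    - {"delta_pos":[0,0,0.086],"dr":[0,0,0],"claw":0.0918}
    - {"delta_pos":[0,0,0.086],"dr":[0,0,0],"claw":0.03}
    - {"delta_pos":[0,0,0.086],"dr":[0,0,0],"claw":0.03}
    - {"delta_pos":[0,0,0.086],"dr":[0,0,0],"claw":0.03}
    - {"delta_pos":[0,0,0.086],"dr":[0,0,0],"claw":0.03}
    - {"delta_pos":[0,0,0.086],"dr":[0,0,0],"claw":0.03}
    - {"delta_pos":[0,0,0.086],"dr":[0,0,0],"claw":0.03}
  grip_force: 25

```text
t: 2.6
tool_pos: [0.4522, 0.3472, 0.041]
tcp_rot: [[-0.939, 0.345, 0.0], [0.345, 0.939, 0.0], [-0.0, 0.0, -1.0]]
contact_force: [-0.1, -0.4, -0.2]
grip_width: 0.528
grip_force: 0.0
```

```bash
python3 mv.py
```

```text
t 2.6 pos [0.4522 0.3472 0.041 ] yawy 1.2188 q6 -0.7 F [-0.1 -0.4 -0.2] w 0.048478702295918684 g 0.0
```

Call:
carry_out:
  rows:
    - {"delta_pos":[0,0,0],"dr":[0,0,0],"claw":0.03}
    - {"delta_pos":[0,0,0],"dr":[0,0,0],"claw":0.03}
    - {"delta_pos":[0,0,0],"dr":[0,0,0],"claw":0.03}
    - {"delta_pos":[0,0,0],"dr":[0,0,0],"claw":0.03}
    - {"delta_pos":[0,0,0],"dr":[0,0,0],"claw":0.03}

```text
t: 3.1
tool_pos: [0.4521, 0.3471, 0.0408]
tcp_rot: [[-0.939, 0.345, 0.0], [0.345, 0.939, 0.0], [-0.0, 0.0, -1.0]]
contact_force: [-0.2, -0.5, 1.8]
grip_width: 0.435
grip_force: 24.9
```

Call:
carry_out:
  rows:
    - {"delta_pos":[0,0,-0.01],"dr":[0,0,0],"claw":0.03}
    - {"delta_pos":[0,0,-0.03],"dr":[0,0,0],"claw":0.03}
    - {"delta_pos":[0,0,-0.06],"dr":[0,0,0],"claw":0.03}
    - {"delta_pos":[0,0,-0.09],"dr":[0,0,0],"claw":0.03}
    - {"delta_pos":[0,0,-0.11],"dr":[0,0,0],"claw":0.03}
    - {"delta_pos":[0,0,-0.11],"dr":[0,0,0],"claw":0.03}

```text
t: 3.7
tool_pos: [0.4536, 0.3481, 0.1543]
tcp_rot: [[-0.939, 0.344, 0.006], [0.345, 0.939, 0.003], [-0.004, 0.005, -1.0]]
contact_force: [-0.2, 0.1, -1.1]
grip_width: 0.438
grip_force: 24.9
```

```bash
python3 mv.py 0.55 0.25 0.15 -0.2
```

```text
t 3.7 pos [0.4536 0.3481 0.1543] yawy 1.2191 q6 -0.7 F [-0.2  0.1 -1.1] w 0.04016532389771526 g 24.8843440040946
dpos [-0.1243 -0.0589  0.0045] dr [ 7.3000e-03 -2.0000e-04  1.4191e+00]
```

Call:
carry_out:
  rows:
    - {"delta_pos":[-0.01,-0.005,0],"dr":[0,0,0.14],"claw":0.03}
    - {"delta_pos":[-0.02,-0.01,0],"dr":[0,0,0.28],"claw":0.03}
    - {"delta_pos":[-0.03,-0.015,0],"dr":[0,0,0.42],"claw":0.03}
    - {"delta_pos":[-0.04,-0.02,0],"dr":[0,0,0.56],"claw":0.03}
    - {"delta_pos":[-0.05,-0.025,0],"dr":[0,0,0.7],"claw":0.03}
    - {"delta_pos":[-0.06,-0.03,0],"dr":[0,0,0.84],"claw":0.03}
    - {"delta_pos":[-0.07,-0.035,0],"dr":[0,0,0.98],"claw":0.03}
    - {"delta_pos":[-0.08,-0.04,0],"dr":[0,0,1.12],"claw":0.03}
    - {"delta_pos":[-0.09,-0.045,0],"dr":[0,0,1.26],"claw":0.03}
    - {"delta_pos":[-0.1,-0.05,0],"dr":[0,0,1.4],"claw":0.03}
    - {"delta_pos":[-0.11,-0.055,0],"dr":[0,0,1.54],"claw":0.03}
    - {"delta_pos":[-0.12,-0.059,0],"dr":[0,0,1.6],"claw":0.03}

```text
t: 4.9
tool_pos: [0.544, 0.2498, 0.1494]
tcp_rot: [[0.376, 0.926, -0.002], [0.926, -0.376, -0.001], [-0.001, -0.002, -1.0]]
contact_force: [-0.2, -0.4, -0.7]
grip_width: 0.436
grip_force: 24.9
```

```bash
python3 mv.py 0.685 0.088 0.15 -1.865
```

```text
t 4.9 pos [0.544  0.2498 0.1494] yawy -0.3859 q6 0.69 F [-0.2 -0.4 -0.7] w 0.04003645984720378 g 24.883710527792573
dpos [-0.0969  0.1915 -0.0008] dr [-4.0000e-04  2.4000e-03  1.4791e+00]
```

Call:
carry_out:
  rows:
    - {"delta_pos":[-0.01,0.019,0],"dr":[0,0,0.14],"claw":0.03}
    - {"delta_pos":[-0.02,0.038,0],"dr":[0,0,0.28],"claw":0.03}
    - {"delta_pos":[-0.03,0.057,0],"dr":[0,0,0.42],"claw":0.03}
    - {"delta_pos":[-0.04,0.076,0],"dr":[0,0,0.56],"claw":0.03}
    - {"delta_pos":[-0.05,0.095,0],"dr":[0,0,0.7],"claw":0.03}
    - {"delta_pos":[-0.06,0.114,0],"dr":[0,0,0.84],"claw":0.03}
    - {"delta_pos":[-0.07,0.133,0],"dr":[0,0,0.98],"claw":0.03}
    - {"delta_pos":[-0.08,0.152,0],"dr":[0,0,1.12],"claw":0.03}
    - {"delta_pos":[-0.087,0.171,0],"dr":[0,0,1.26],"claw":0.03}
    - {"delta_pos":[-0.0969,0.1915,0],"dr":[0,0,1.4],"claw":0.03}
    - {"delta_pos":[-0.0969,0.1915,0],"dr":[0,0,1.479],"claw":0.03}
    - {"delta_pos":[-0.0969,0.1915,0],"dr":[0,0,1.479],"claw":0.03}

```text
t: 6.1
tool_pos: [0.6857, 0.0886, 0.1489]
tcp_rot: [[0.958, -0.287, -0.003], [-0.287, -0.958, 0.0], [-0.003, 0.001, -1.0]]
contact_force: [0.3, -0.2, -0.7]
grip_width: 0.434
grip_force: 24.9
```

```bash
python3 mv.py 0.685 0.088 0.07 -1.865; python3 - <<'E'
from fit import *
s=readout.get_state()
ims=[]
P=[.571,.0285,-.294]
for n,c in(("top",(235,150)),("scene",(240,250))):
    d=optics.get_image(n); u=proj(d,s["tool_pos"][None])[0].astype(int); print(n,u)
    im=d["frame"][u[1]-45:u[1]+55,u[0]-50:u[0]+50,::-1]; ims.append(cv2.resize(im,(400,400),interpolation=2))
cv2.imwrite("pics/above.png",np.hstack(ims))
E
```

```text
t 6.1 pos [0.6857 0.0886 0.1489] yawy -1.8617 q6 1.88 F [ 0.3 -0.2 -0.7] w 0.039885864141378916 g 24.88540523685515
dpos [-0.0003  0.0007  0.0789] dr [0.0006 0.0026 0.0033]
top [237 144]
scene [252 201]
```

View pics/above.png

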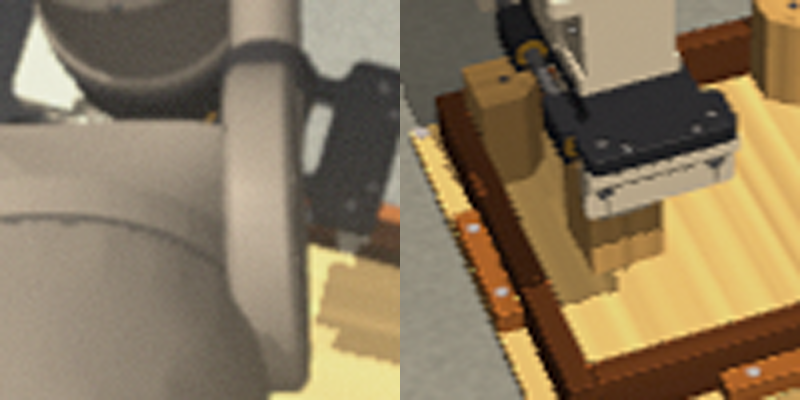

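The scene half shows the held block upright over the empty corner; the arm blocks the top view. Descending.

Call:
carry_out:
  rows:
    - {"delta_pos":[0,0.0007,0.02],"dr":[0,0,0.003],"claw":0.03}
    - {"delta_pos":[0,0.0007,0.04],"dr":[0,0,0.003],"claw":0.03}
    - {"delta_pos":[0,0.0007,0.05],"dr":[0,0,0.003],"claw":0.03}
    - {"delta_pos":[0,0.0007,0.06],"dr":[0,0,0.003],"claw":0.03}
    - {"delta_pos":[0,0.0007,0.07],"dr":[0,0,0.003],"claw":0.03}
    - {"delta_pos":[0,0.0007,0.08],"dr":[0,0,0.003],"claw":0.03}
    - {"delta_pos":[0,0.0007,0.086],"dr":[0,0,0.003],"claw":0.03}
    - {"delta_pos":[0,0.0007,0.09],"dr":[0,0,0.003],"claw":0.03}
    - {"delta_pos":[0,0.0007,0.092],"dr":[0,0,0.003],"claw":0.03}
    - {"delta_pos":[0,0.0007,0.092],"dr":[0,0,0.003],"claw":0.03}

```text
t: 7.2
tool_pos: [0.686, 0.0886, 0.0587]
tcp_rot: [[0.958, -0.288, 0.0], [-0.288, -0.958, 0.0], [0.0, -0.0, -1.0]]
contact_force: [0.2, -0.5, -0.4]
grip_width: 0.433
grip_force: 24.9
```

```bash
python3 mv.py 0.685 0.088 0.0528 -1.865
```

```text
t 7.2 pos [0.686  0.0886 0.0587] yawy -1.8629 q6 1.88 F [ 0.2 -0.5 -0.4] w 0.039758634170493586 g 24.884305922314525
dpos [-0.0008  0.0009  0.0059] dr [-0.0001 -0.      0.0021]
```

No contact, so the block cleared the frame. Lower to the board.

Call:
carry_out:
  rows:
    - {"delta_pos":[0,0,0.003],"dr":[0,0,0.002],"claw":0.03}
    - {"delta_pos":[0,0,0.0045],"dr":[0,0,0.002],"claw":0.03}
    - {"delta_pos":[0,0,0.006],"dr":[0,0,0.002],"claw":0.03}
    - {"delta_pos":[0,0,0.006],"dr":[0,0,0.002],"claw":0.03}

```text
t: 7.6
tool_pos: [0.686, 0.0886, 0.0529]
tcp_rot: [[0.957, -0.29, 0.0], [-0.29, -0.957, 0.0], [0.0, -0.0, -1.0]]
contact_force: [0.4, -0.4, -1.2]
grip_width: 0.437
grip_force: 24.9
```

Call:
carry_out:
  rows:
    - {"delta_pos":[0,0,0.0005],"dr":[0,0,0],"claw":0.03}
    - {"delta_pos":[0,0,0.001],"dr":[0,0,0],"claw":0.03}
    - {"delta_pos":[0,0,0.001],"dr":[0,0,0],"claw":0.03}

```text
t: 7.9
tool_pos: [0.6861, 0.0886, 0.0528]
tcp_rot: [[0.957, -0.29, 0.001], [-0.29, -0.957, -0.0], [0.001, -0.0, -1.0]]
contact_force: [-1.8, 0.0, 5.4]
grip_width: 0.436
grip_force: 24.9
```

Call:
carry_out:
  rows:
    - {"delta_pos":[0.001,0,-0.0005],"dr":[0,0,0],"claw":0.03}
    - {"delta_pos":[0.002,0,-0.0005],"dr":[0,0,0],"claw":0.03}
    - {"delta_pos":[0.003,0,-0.0005],"dr":[0,0,0],"claw":0.03}
    - {"delta_pos":[0.003,0,-0.0005],"dr":[0,0,0],"claw":0.03}

```text
t: 8.3
tool_pos: [0.6892, 0.0878, 0.0528]
tcp_rot: [[0.957, -0.29, 0.001], [-0.29, -0.957, 0.0], [0.001, -0.0, -1.0]]
contact_force: [-0.9, 0.8, 5.1]
grip_width: 0.435
grip_force: 24.9
```

Call:
carry_out:
  rows:
    - {"delta_pos":[0,-0.001,0],"dr":[0,0,0],"claw":0.03}
    - {"delta_pos":[0,-0.002,0],"dr":[0,0,0],"claw":0.03}
    - {"delta_pos":[0,-0.003,0],"dr":[0,0,0],"claw":0.03}
    - {"delta_pos":[0,-0.003,0],"dr":[0,0,0],"claw":0.03}

```text
t: 8.7
tool_pos: [0.6903, 0.0902, 0.0528]
tcp_rot: [[0.957, -0.29, 0.002], [-0.29, -0.957, -0.0], [0.002, -0.0, -1.0]]
contact_force: [-0.4, -1.6, 5.1]
grip_width: 0.434
grip_force: 24.9
```

Call:
carry_out:
  rows:
    - {"delta_pos":[0.001,0,0],"dr":[0,0,0],"claw":0.03}
    - {"delta_pos":[0.002,0,0],"dr":[0,0,0],"claw":0.03}
    - {"delta_pos":[0.002,0,0],"dr":[0,0,0],"claw":0.03}

```text
t: 9.0
tool_pos: [0.6917, 0.0902, 0.0528]
tcp_rot: [[0.957, -0.29, 0.0], [-0.29, -0.957, 0.0], [0.0, -0.0, -1.0]]
contact_force: [-3.0, 0.7, 6.9]
grip_width: 0.433
grip_force: 24.9
```

Call:
carry_out:
  rows:
    - {"delta_pos":[0,-0.001,0],"dr":[0,0,0],"claw":0.03}
    - {"delta_pos":[0,-0.002,0],"dr":[0,0,0],"claw":0.03}
    - {"delta_pos":[0,-0.002,0],"dr":[0,0,0],"claw":0.03}

```text
t: 9.3
tool_pos: [0.692, 0.0909, 0.0528]
tcp_rot: [[0.957, -0.29, -0.0], [-0.29, -0.957, -0.002], [-0.0, 0.002, -1.0]]
contact_force: [-3.2, -3.6, 7.6]
grip_width: 0.436
grip_force: 24.9
```

Both walls are probably touched. Release, lift and look.

Call:
carry_out:
  rows:
    - {"delta_pos":[0,0,-0.0005],"dr":[0,0,0],"claw":0.065}
    - {"delta_pos":[0,0,-0.0005],"dr":[0,0,0],"claw":0.065}
    - {"delta_pos":[0,0,-0.0005],"dr":[0,0,0],"claw":0.065}
    - {"delta_pos":[0,0,-0.0005],"dr":[0,0,0],"claw":0.065}
    - {"delta_pos":[0,0,-0.02],"dr":[0,0,0],"claw":0.065}
    - {"delta_pos":[0,0,-0.05],"dr":[0,0,0],"claw":0.065}
    - {"delta_pos":[-0.03,0.03,-0.07],"dr":[0,0,0],"claw":0.0}
    - {"delta_pos":[-0.06,0.06,-0.07],"dr":[0,0,0],"claw":0.0}
    - {"delta_pos":[-0.09,0.09,-0.07],"dr":[0,0,0],"claw":0.0}
    - {"delta_pos":[-0.09,0.09,-0.07],"dr":[0,0,0],"claw":0.0}
    - {"delta_pos":[-0.09,0.09,-0.07],"dr":[0,0,0],"claw":0.0}

```text
t: 10.4
tool_pos: [0.5799, 0.0316, 0.1227]
tcp_rot: [[0.957, -0.291, 0.001], [-0.291, -0.957, 0.0], [0.001, -0.001, -1.0]]
contact_force: [0.2, -1.2, 0.7]
grip_width: 0.322
grip_force: 0.0
```

```bash
python3 mv.py; python3 - <<'E'
from fit import *
ims=[]
for n in("top","scene"):
    d=optics.get_image(n); u=proj(d,np.array([[.688,.091,.045]]))[0].astype(int); print(n,u)
    im=d["frame"][u[1]-45:u[1]+45,u[0]-45:u[0]+45,::-1]; ims.append(cv2.resize(im,(400,400),interpolation=2))
cv2.imwrite("pics/placed.png",np.hstack(ims))
E
```

```text
t 10.4 pos [0.5799 0.0316 0.1227] yawy -1.866 q6 1.79 F [ 0.2 -1.2  0.7] w 0.02958315134315676 g 0.0
top [241 159]
scene [253 237]
```

View pics/placed.png

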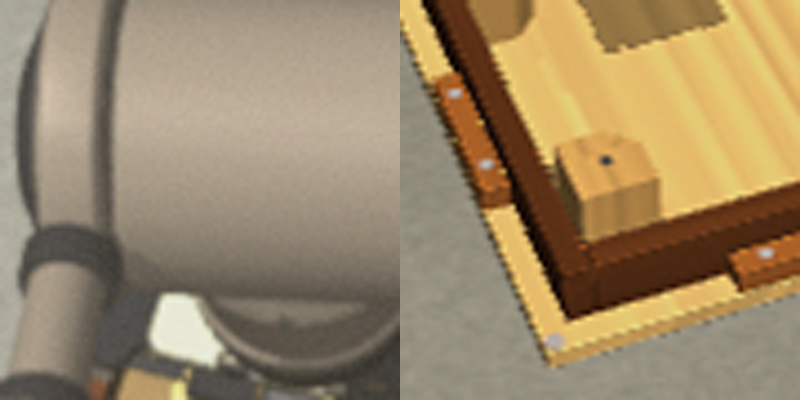

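The block stands upright in the corner with its chamfer towards the middle, at scene crop (605,185). Now I'll turn the closed fingers onto the diagonal, tilted slightly with the tip leading, and stand off.

```bash
python3 - <<'E'
from rig import readout
import numpy as np
from scipy.spatial.transform import Rotation as Ro
s=readout.get_state();R=s["tcp_rot"];a=.491
T=np.array([[np.cos(a),np.sin(a),0],[np.sin(a),-np.cos(a),0],[0,0,-1]]).T.T@Ro.from_rotvec([0,.05,0]).as_matrix()
print((R.T@(np.array([.644,.0685,.12])-s["tool_pos"])).round(4),Ro.from_matrix(R.T@T).as_rotvec().round(4),T.round(3))
E
```

```text
[ 0.0495 -0.053   0.0028] [ 0.0197  0.0453 -0.7849] [[ 0.881  0.472  0.044]
 [ 0.471 -0.882  0.024]
 [ 0.05   0.    -0.999]]
```

Call:
carry_out:
  rows:
    - {"delta_pos":[0.01,-0.01,0],"dr":[0.003,0.006,-0.14],"claw":0}
    - {"delta_pos":[0.02,-0.02,0],"dr":[0.007,0.015,-0.28],"claw":0}
    - {"delta_pos":[0.03,-0.03,0],"dr":[0.01,0.024,-0.42],"claw":0}
    - {"delta_pos":[0.04,-0.04,0],"dr":[0.014,0.032,-0.56],"claw":0}
    - {"delta_pos":[0.0495,-0.053,0.002],"dr":[0.018,0.04,-0.7],"claw":0}
    - {"delta_pos":[0.0495,-0.053,0.0028],"dr":[0.0197,0.0453,-0.785],"claw":0}
    - {"delta_pos":[0.0495,-0.053,0.0028],"dr":[0.0197,0.0453,-0.785],"claw":0}
    - {"delta_pos":[0.0495,-0.053,0.0028],"dr":[0.0197,0.0453,-0.785],"claw":0}
  grip_force: 20

```text
t: 11.3
tool_pos: [0.6432, 0.0687, 0.1191]
tcp_rot: [[0.882, 0.47, 0.042], [0.469, -0.883, 0.023], [0.048, -0.001, -0.999]]
contact_force: [-0.1, -0.1, 0.4]
grip_width: 0.004
grip_force: 0.0
```

Call:
carry_out:
  rows:
    - {"delta_pos":[-0.001,0,0.02],"dr":[0,0,0],"claw":0}
    - {"delta_pos":[-0.002,0,0.04],"dr":[0,0,0],"claw":0}
    - {"delta_pos":[-0.003,0,0.06],"dr":[0,0,0],"claw":0}
    - {"delta_pos":[-0.0035,0,0.075],"dr":[0,0,0],"claw":0}
    - {"delta_pos":[-0.0045,0,0.09],"dr":[0,0,0],"claw":0}
    - {"delta_pos":[-0.0045,0,0.09],"dr":[0,0,0],"claw":0}
    - {"delta_pos":[-0.0045,0,0.09],"dr":[0,0,0],"claw":0}

```text
t: 12.0
tool_pos: [0.6428, 0.0683, 0.0295]
tcp_rot: [[0.881, 0.471, 0.042], [0.471, -0.882, 0.024], [0.048, -0.001, -0.999]]
contact_force: [-0.0, -0.2, -0.0]
grip_width: 0.005
grip_force: 0.0
```

Call:
carry_out:
  rows:
    - {"delta_pos":[0.006,0,0.0003],"dr":[0,0,0],"claw":0}
    - {"delta_pos":[0.012,0,0.0006],"dr":[0,0,0],"claw":0}
    - {"delta_pos":[0.016,0,0.0008],"dr":[0,0,0],"claw":0}
    - {"delta_pos":[0.018,0,0.0009],"dr":[0,0,0],"claw":0}
    - {"delta_pos":[0.018,0,0.0009],"dr":[0,0,0],"claw":0}

```text
t: 12.5
tool_pos: [0.6587, 0.077, 0.0294]
tcp_rot: [[0.881, 0.472, 0.042], [0.471, -0.882, 0.024], [0.049, -0.001, -0.999]]
contact_force: [-0.5, -0.2, -0.5]
grip_width: 0.005
grip_force: 0.0
```

Call:
carry_out:
  rows:
    - {"delta_pos":[0.001,0,0],"dr":[0,0,0],"claw":0}
    - {"delta_pos":[0.002,0,0],"dr":[0,0,0],"claw":0}
    - {"delta_pos":[0.003,0,0],"dr":[0,0,0],"claw":0}
    - {"delta_pos":[0.003,0,0],"dr":[0,0,0],"claw":0}

```text
t: 12.9
tool_pos: [0.6611, 0.0782, 0.0295]
tcp_rot: [[0.881, 0.471, 0.042], [0.471, -0.882, 0.024], [0.048, -0.001, -0.999]]
contact_force: [0.9, -1.3, 0.4]
grip_width: 0.005
grip_force: 0.0
```

Call:
carry_out:
  rows:
    - {"delta_pos":[0.0005,0,0],"dr":[0,0,0],"claw":0}
    - {"delta_pos":[0.001,0,0],"dr":[0,0,0],"claw":0}
    - {"delta_pos":[0.0015,0,0],"dr":[0,0,0],"claw":0}
    - {"delta_pos":[0.0015,0,0],"dr":[0,0,0],"claw":0}

```text
t: 13.3
tool_pos: [0.6624, 0.0789, 0.0295]
tcp_rot: [[0.881, 0.471, 0.042], [0.471, -0.882, 0.023], [0.048, -0.001, -0.999]]
contact_force: [-0.5, 1.0, 0.5]
grip_width: 0.005
grip_force: 0.1
```

Call:
carry_out:
  rows:
    - {"delta_pos":[0.0005,0,0],"dr":[0,0,0],"claw":0}
    - {"delta_pos":[0.001,0,0],"dr":[0,0,0],"claw":0}
    - {"delta_pos":[0.001,0,0],"dr":[0,0,0],"claw":0}

```text
t: 13.6
tool_pos: [0.6627, 0.0791, 0.0294]
tcp_rot: [[0.881, 0.472, 0.041], [0.471, -0.882, 0.023], [0.047, -0.001, -0.999]]
contact_force: [-3.1, -1.9, 0.8]
grip_width: 0.005
grip_force: 1.7
```

Contact. Now I'll ramp up the push.

Call:
carry_out:
  rows:
    - {"delta_pos":[0.0005,0,0],"dr":[0,0,0],"claw":0}
    - {"delta_pos":[0.001,0,0],"dr":[0,0,0],"claw":0}
    - {"delta_pos":[0.001,0,0],"dr":[0,0,0],"claw":0}
    - {"delta_pos":[0.001,0,0],"dr":[0,0,0],"claw":0}

```text
t: 14.0
tool_pos: [0.6628, 0.0791, 0.0294]
tcp_rot: [[0.881, 0.472, 0.039], [0.471, -0.882, 0.023], [0.045, -0.002, -0.999]]
contact_force: [-6.4, -4.0, 3.6]
grip_width: 0.006
grip_force: 3.6
```

Call:
carry_out:
  rows:
    - {"delta_pos":[0.0005,0,0],"dr":[0,0,0],"claw":0}
    - {"delta_pos":[0.001,0,0],"dr":[0,0,0],"claw":0}
    - {"delta_pos":[0.0015,0,0],"dr":[0,0,0],"claw":0}
    - {"delta_pos":[0.0015,0,0],"dr":[0,0,0],"claw":0}
    - {"delta_pos":[0.0015,0,0],"dr":[0,0,0],"claw":0}

```text
t: 14.5
tool_pos: [0.6629, 0.0792, 0.0293]
tcp_rot: [[0.881, 0.472, 0.036], [0.471, -0.882, 0.022], [0.042, -0.002, -0.999]]
contact_force: [-10.5, -7.0, 5.4]
grip_width: 0.009
grip_force: 6.2
```

```bash
python3 mv.py; python3 - <<'E'
from fit import *
d=optics.get_image("scene")
im=d["frame"][170:290,190:320,::-1]; cv2.imwrite("pics/push.png",cv2.resize(im,None,fx=5,fy=5,interpolation=2))
for i in range(4): optics.get_image("scene"); print(readout.get_state()["contact_force"].round(1))
E
```

```text
t 14.5 pos [0.6629 0.0792 0.0293] yawy -1.0797 q6 1.06 F [-10.5  -7.    5.4] w 0.0007934563473517149 g 6.189058058705648
[-10.5  -7.3   6.1]
[-10.9  -6.6   5.6]
[-11.1  -6.5   6. ]
[-9.6 -6.4  6.6]
```

View pics/push.png

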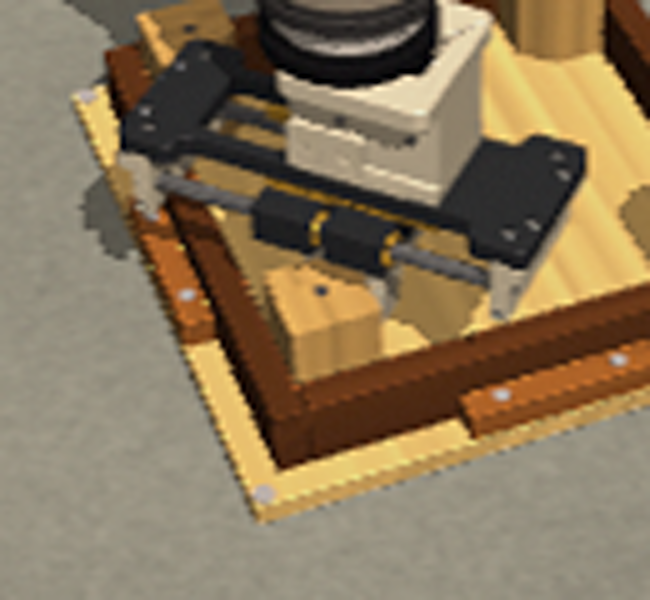

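The block sits upright and flush with the fingers on its chamfer (crop about (320,330)). The push is steady at about 12.5 N, or 8 to 10 N on each side. Handing in.

```bash
python3 -c "
from rig import job; print(job.job_done())"
```

```text
the job is handed in; nothing more can be done
None
```

I handed the job in with the block upright in the empty corner, planed edge towards the middle. The closed fingers were still pressing it at about 12.5 N (8–10 N on each side, worked out from the wrist force); no verdict came back.

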